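Fold the counting grid over the specimens

ROBOT

A 6-joint arm with a two-finger parallel gripper is mounted at the origin on the work surface. World frame = base frame: x ahead of the robot, y to its left, z up, the work surface at z = 0. Lengths are in mm, angles in rad, forces in N, time in s.
With the tool pointing down it reaches from about 400 to 825 mm from the base axis. Payload 7 kg.
Tool frame: the origin (TCP) lies midway between the tips of the shut fingers; the grasp point (between the pads) lies 19 mm behind it; z points along the fingers, y is the direction in which the jaws open and shut (so a half turn about z gives the same grasp; the last joint's range is limited). The gripper opens to 85 mm and grips with 20 to 120 N. Pads are 22 mm wide; open, the fingers measure 114 mm over their backs; the gripper's body (76 mm by 85 mm) begins 54 mm behind the grasp point. The pads swing forward as they close: fully open they stand 13 mm farther back than shut.
Start: joints at [1.636, 0.359, 0.012, 0, -1.224, -0.288], TCP at [149.16, 658.291, 231.302] pointing down, gripper open.
Joint ranges: [-3.07, 3.07], [-1.43, 2.12], [-1.02, 1.25], [-3.03, 1.67], [-3.05, -0], [-3.03, 3.03]. Speed limits (rad/s): [2.39, 2.39, 3.01, 3.14, 3.14, 3.14].

INTERFACE

Orientations are given as a unit quaternion [w, x, y, z].
In Python, from cell import r gives the robot as it stands.
- The arm moves only by the tool move_arm, never from a script. Its argument "targets" is a list of rows, each an object with "xyz": the shift along the tool's x, y, z in mm, a list of three; "delta_rot": the turn, a rotation vector about the tool's x, y, z in degrees, a list of three; "jaw": the closure, from 0 (fully open) to 1 (shut). In form: [{"xyz": [tx, ty, tz], "delta_rot": [rx, ry, rz], "jaw": jaw}, ...]. A call has 1 to 10 rows; each row is the pose to reach, as a shift and turn from the pose commanded when the call began, along the tool's axes at that moment; what a row does not reach only later rows make up. A row lasts 1/12 s, in which the tool goes at most 41.7 mm and 7.16 degrees, less where a joint would pass 70% of its speed; a pose out of reach is approached as far as the arm can. A call with a gripper value outside its range is refused whole. The fingers move at their own pace and stop on an object; the grip force is fixed at half the most. Time passes only in rows, so rows that repeat a pose let the fingers close. It gives the time, the measured TCP pose, the force and the opening at its end, in the units of the state.
- r.observe(): the state, without advancing time (a new reading comes with each control period).
- r.capture(name): name is "side" or "top"; returns the picture (420x560x3 uint8, red, green, blue); there is no depth.
- r.calibration(name): a dict with "fx", "fy", "cx", "cy" (pixels), "R" (3x3) and "t" (3): a world point X has camera coordinates R X + t. Camera axes: x right, y down, z forward; pixel columns grow to the right and rows downward; lengths in mm; the calibration is good to about 2 mm. A picture is of the moment at which its call begins. calibration takes no time and is no camera call.
- r.hand_in(): hands the job in, once; it reports no verdict.
The state is a dict: "time_s": time; "joint_positions": joint angles; "joint_velocities": joint speeds; "joint_torque": joint torques, N m; "tcp_pos": TCP position; "orientation": TCP orientation; "ft_force": force on the tool from outside, world axes, zero at the start; "moment": the same for the moment, N m; "gripper_width": finger opening in mm.
Only numpy, scipy, OpenCV 4.12 (cv2) and the standard library are available. Lean on these libraries where they do the work, as an engineer would, in place of code of your own. Each camera call takes 0.05 s, during which the arm holds its last target.

TASK

On the specimen sorting board, turn the hinged counting grid over its spine by pushing it with a fingertip or the outside of the fingers, and press it down until it lies fully flat on its rests on the other side, over the specimens. Swing it over gently, without pinching it and without letting it slam down; do not lift the board or shove it out of place, and leave the cup, the jar and the brush alone.

Things in the scene. Friction and masses are not known exactly. Their poses are not given: they have to be found in the camera images.
- board: Sorting board: grey steel slab, loose on rubber feet but heavy (3 kg), 170 mm along its x (spine direction), 280 mm along its y, top 14 mm above the bench. Origin: centre of its underside, z up. The +y half is the empty parking side, where the grid starts; the -y half has a paper sheet with specimens. Each half has two 12 mm rubber rests, tops 27 mm above the bench, at x +-65, y +-113 mm.
- spine (a point): Middle of the hinge axis of the grid, over the board's origin, 30 mm above the bench; the axis runs along the board's x. Steel end blocks at x = +-80 mm rise 38 mm above the bench.
- grid_tab (a point): Middle of the outer edge of the grid's thumb tab, at half thickness, 148 mm from the hinge axis. The tab is 44 mm wide along the spine, 6 mm thick, and sticks out 23 mm from the middle of the grid's outer rail (8 mm past the board when flat).
- grid_rail (a point): Middle of the grid's outer rail, at half thickness, 113 mm from the hinge axis. The grid is a rigid aluminium frame, 0.08 to 0.17 kg, 150 mm along the spine, reaching 125 mm from the axis (without tab), 6 mm thick, centred on the axis (upper face 33 mm above the bench when flat). Outer rail 24 mm wide, side rails 20 mm; inside, thin crossbars with openings of about 20 mm.
- grid (a joint): Angle of the counting grid about the spine, rad: 0 = flat on the parking side (+y of the board), 1.57 upright, 3.1416 = flat on the rests over the specimens (-y side); hard stops at both ends. Starts partly raised, 0.35 to 0.85. The hinge is stiff (0.15 N m): the grid stays where it is left; turning it takes 1 to 3 N square to it at the outer edge.
- cup: White plastic specimen cup, bystander: 60 mm across the rim, 55 mm tall, origin at the centre of its underside.
- jar: Small capped amber glass jar, bystander: 48 mm diameter, 60 mm tall, origin at the centre of its underside.
- brush: Thin blue-handled brush lying on the bench, bystander: 160 mm long along its own x, 9 mm thick, origin at its middle on the bench.

How it is judged:
By the outcome, as a careful person would: the job done as asked, in the order asked, and still so for the second after the job is handed in, with the robot touching nothing.
It also fails if it takes over 43 s, if anything falls off the work surface, if the arm or the gripper's body presses on something with over 40 N, if the wrist force passes 120 N, or if a joint passes its speed limit or range.

## Working session

There is one attempt and no reset: what is moved stays moved. The work goes in short steps, Python scripts to look and compute and a tool call to move; the robot and the scene stay as the last step left them, time stands still between calls to the robot, and variables do not carry over. Pictures are saved under pics/ and viewed, and the job is handed in when it is done.

Besides the shell and the picture viewer there is one more tool, called after "Request:" in YAML: its name, and indented under it one key for each argument. move_arm: Moves the arm, as the interface text tells. Its arguments: {"type":"object","properties":{"targets":{"type":"array","items":{"type":"object","properties":{"xyz":{"type":"array","items":{"type":"number"}},"delta_rot":{"type":"array","items":{"type":"number"}},"jaw":{"type":"number"}}}}},"required":["targets"]}

```bash
mkdir -p pics; ls
python3 - <<'E'
from cell import r
import cv2,json
for n in("side","top"):
    cv2.imwrite(f"pics/{n}0.png",r.capture(n)[:,:,::-1]); c=r.calibration(n); print(n,{k:(v.tolist() if hasattr(v,'tolist') else v) for k,v in c.items()})
print(r.observe())
E
```

```text
pics
side {'fx': 471.8286469900451, 'fy': 471.8286469900451, 'cx': 277.86432374288256, 'cy': 217.08147542419456, 'R': [[0.7702282423176037, -0.6377572005636883, -0.0037693322355845564], [-0.43539191404115984, -0.5214918261697686, -0.7338120715998716], [0.4660282565723994, 0.5668439188765169, -0.6793420609006944]], 't': [-410.1179908194593, 314.8385338711795, 536.9203032051508]}
top {'fx': 501.8079095417698, 'fy': 501.8079095417698, 'cx': 272.40071249650873, 'cy': 209.8229063277097, 'R': [[0.014310280740511274, -0.9995965762781388, 0.02453366173547574], [-0.9902458363131745, -0.017568804341140734, -0.13821910424555775], [0.13859437048289294, -0.02231640219761479, -0.9900977621747284]], 't': [24.47986364323224, 588.9268256858953, 976.2078824431615]}
{'time_s': 0.1, 'joint_positions': array([ 1.63612726e+00,  3.59324911e-01,  1.11526789e-02, -2.89209985e-04,
       -1.22408635e+00, -2.88113756e-01]), 'joint_velocities': array([-0.00071077, -0.00299407,  0.00208824,  0.00155206,  0.00147521,
        0.00108198]), 'joint_torque': array([-2.50027850e-03, -5.84767413e+01,  2.94110441e+01,  6.95472211e+00,
       -3.17851307e-03,  1.26088102e-05]), 'tcp_pos': array([149.06571182, 657.90145062, 230.45556407]), 'orientation': array([ 7.43642125e-04,  9.93796640e-01, -1.11210098e-01, -5.31195642e-06]), 'ft_force': array([ 0.22944966, -0.49504539,  0.54600982]), 'moment': array([-1.02157891e-02,  3.95457243e-02, -7.99957715e-05]), 'gripper_width': 85.3110768717257}
```

View pics/side0.png

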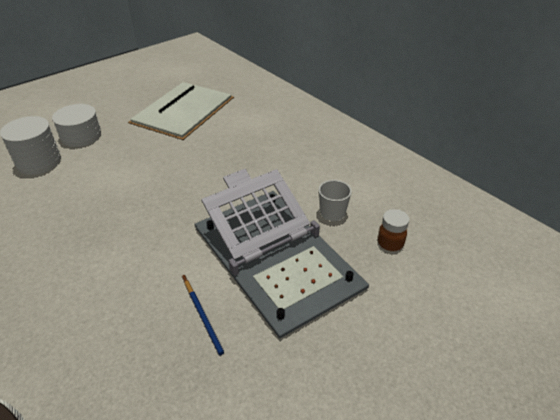

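View pics/top0.png

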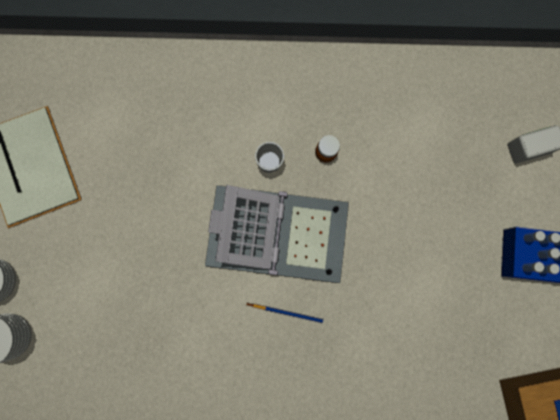

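The side view shows the board with the grid raised at the far left (tab at ~(238,178)), cup (334,200), jar (393,230) and brush (203,315). The top view shows the board spanning x-pixels 207–348, with the spine near (279,233) and the grid on the +y side. I'll zoom in to measure.

Run:
```python
import cv2
a=cv2.imread('pics/top0.png')[130:340,190:370]; cv2.imwrite('pics/topz.png',cv2.resize(a,None,fx=2.8,fy=2.8,interpolation=cv2.INTER_CUBIC))
a=cv2.imread('pics/side0.png')[160:340,180:380]; cv2.imwrite('pics/sidez.png',cv2.resize(a,None,fx=3.2,fy=3.2,interpolation=cv2.INTER_CUBIC))
```

```text
(no output)
```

View pics/topz.png

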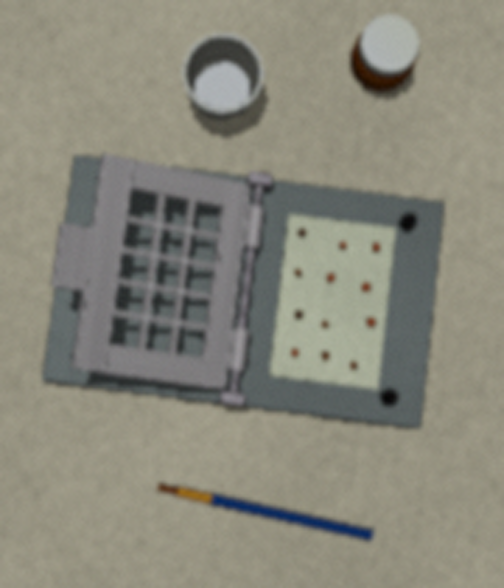

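View pics/sidez.png

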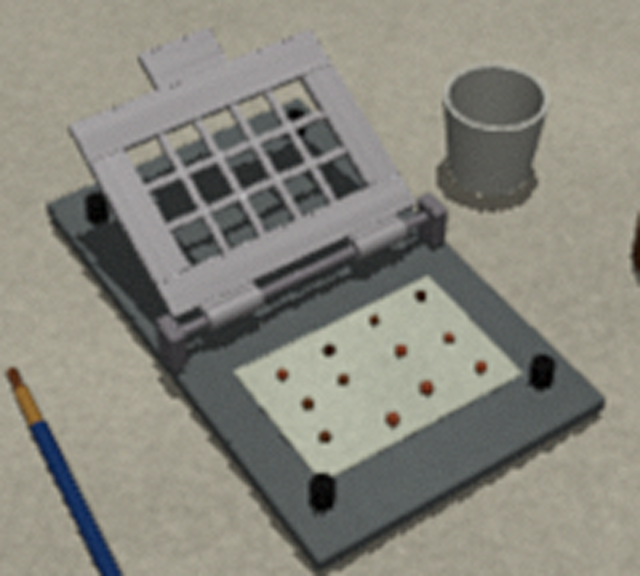

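```bash
cat > h.py <<'E'
import numpy as np
from cell import r
def proj(n,P):
    c=r.calibration(n); Q=np.asarray(P)@np.array(c['R']).T+np.array(c['t'])
    return np.c_[c['fx']*Q[:,0]/Q[:,2]+c['cx'],c['fy']*Q[:,1]/Q[:,2]+c['cy']]
def b2w(p,P):
    c,s=np.cos(p[2]),np.sin(p[2]); P=np.asarray(P,float)
    return np.c_[p[0]+c*P[:,0]-s*P[:,1],p[1]+s*P[:,0]+c*P[:,1],P[:,2]]
def g(th,u,rad,off=0): # grid pt
    return [u,rad*np.cos(th)-off*np.sin(th),30+rad*np.sin(th)+off*np.cos(th)]
E
cat > fit.py <<'E'
from h import *
from scipy.optimize import least_squares
T=np.array([(74,156),(443,201),(420,427),(43,382),(408,220),(390,396),(105,155),(77,368),(62,226),(53,287)])/2.8+[190,130]
S=np.array([(50,207),(318,560),(604,402),(322,478),(541,360),(72,128),(315,35),(140,58),(207,30)])/3.2+[180,160]
def res(p):
    th=p[3]; G=lambda u,v:g(th,u,v,3)
    a=[(85,140,14),(85,-140,14),(-85,-140,14),(-85,140,14),(65,-113,27),(-65,-113,27),G(75,125),G(-75,125),G(22,148),G(-22,148)]
    b=[(-85,140,14),(-85,-140,14),(85,-140,14),(-65,-113,27),(65,-113,27),G(-75,125),G(75,125),G(-22,148),G(22,148)]
    return np.r_[(proj('top',b2w(p,a))-T).ravel(),(proj('side',b2w(p,b))-S).ravel()]
o=least_squares(res,[550,0,0,.6],x_scale=[10,10,.1,.1]); p=o.x
print(p.round(3)); print(o.fun.reshape(-1,2).round(1).tolist())
np.save('p.npy',p)
for n in [('spine',[(0,0,30)]),('tab',[g(p[3],0,148)]),('rail',[g(p[3],0,113)])]: print(n[0],b2w(p,n[1]).round(1))
E
python3 fit.py
```

```text
[ 5.43846e+02  1.94150e+01 -1.12000e-01  4.13000e-01]
[[1.0, -1.4], [2.0, -0.3], [1.5, 0.4], [0.3, -0.9], [1.6, -0.2], [1.1, -0.1], [-0.2, -1.0], [-1.1, -0.4], [0.1, -1.7], [0.0, -0.8], [-2.4, -2.0], [-0.2, 0.7], [1.0, -1.4], [-0.2, 1.4], [0.6, 0.6], [-2.0, -0.4], [-2.4, -1.5], [-1.6, -0.3], [-0.4, -0.1]]
spine [[543.8  19.4  30. ]]
tab [[559.  154.1  89.4]]
rail [[555.4 122.3  75.3]]
```

```bash
cat >> h.py <<'E'
from scipy.spatial.transform import Rotation as Rn
def pose(p,al,v,z,u=0):
    """TCP pose; board frame v,z; al = tilt of the body to +v"""
    yaw=Rn.from_euler('z',p[2])
    B=Rn.from_matrix(np.array([[1,0,0],[0,-1,0],[0,0,-1.]]))
    R=yaw*Rn.from_euler('x',-al)*B     # back axis -> (0,sin al,cos al)
    return b2w(p,[(u,v,z)])[0],R
H=14.5
def tcp_for(th,al,s,gap=0,rad=148):
    n=np.array([-np.cos(al),np.sin(al)]);b=np.array([np.sin(al),np.cos(al)])
    if th<np.pi/2-al: c=np.array(g(th,0,rad,-3)[1:])-s*b     # front line through tab corner
    else: c=np.array(g(th,0,rad-s,-3)[1:])                    # tip corner on the face
    return c-(H+gap)*n
def rel(x0,R0,x,R): return R0.inv().apply(x-x0).round(1).tolist(),np.rad2deg((R0.inv()*R).as_rotvec()).round(1).tolist()
E
python3 - <<'E'
from h import *
p=np.load('p.npy')
x0=np.array([149.16,658.291,231.302]); R0=Rn.from_quat([7.4e-4,.993797,-.11121,0],scalar_first=True)
a=np.deg2rad(35)
# sample brush, cup, jar
for nm,px in (('cup',(224,85)),('jar',(385,60)),('brush1',(160,488)),('brush2',(370,534))):
    c=r.calibration('top');q=np.array(px)/2.8+[190,130]
    d=np.array(c['R']).T@[(q[0]-c['cx'])/c['fx'],(q[1]-c['cy'])/c['fy'],1]; o=-np.array(c['R']).T@np.array(c['t']); print(nm,(o+d*(5-o[2])/d[2]).round())
for s,gap in((10,80),(10,25),(10,6)):
    v,z=tcp_for(p[3],a,s,gap); x,R=pose(p,a,v,z); print(v.round(1),z.round(1),x.round(1),rel(x0,R0,x,R))
x,R=pose(p,a,230,190);print(x,rel(x0,R0,x,R))
E
```

```text
cup [700.  40.   5.]
jar [722. -83.   5.]
brush1 [398.  82.   5.]
brush2 [367. -72.   5.]
208.4 24.3 [567.2 226.5  24.3] ([503.1, 328.4, 207.6], [-34.9, 1.9, -6.2])
163.4 55.8 [562.1 181.8  55.8] ([508.0, 373.2, 176.1], [-34.9, 1.9, -6.2])
147.8 66.7 [560.4 166.3  66.7] ([509.8, 388.7, 165.3], [-34.9, 1.9, -6.2])
[569.57018653 247.97205848 190.        ] ([500.7, 307.2, 41.8], [-34.9, 1.9, -6.2])
```

Request:
move_arm:
  targets:
    - {"xyz": [15,10,0],"delta_rot": [0,0,0],"jaw": 1}
    - {"xyz": [40,25,0],"delta_rot": [-2,0,0],"jaw": 1}
    - {"xyz": [70,43,0],"delta_rot": [-4,0,0],"jaw": 1}
    - {"xyz": [100,61,0],"delta_rot": [-7,0,-1],"jaw": 1}
    - {"xyz": [130,80,0],"delta_rot": [-10,0,-2],"jaw": 1}
    - {"xyz": [160,98,0],"delta_rot": [-13,0,-2],"jaw": 1}
    - {"xyz": [190,117,0],"delta_rot": [-16,1,-3],"jaw": 1}
    - {"xyz": [220,135,0],"delta_rot": [-19,1,-3],"jaw": 1}
    - {"xyz": [250,153,0],"delta_rot": [-22,1,-4],"jaw": 1}
    - {"xyz": [280,172,0],"delta_rot": [-25,1,-4],"jaw": 1}

```text
time_s: 0.93
tcp_pos: [385.3, 427.0, 231.4]
orientation: [0.217, 0.973, -0.073, -0.016]
ft_force: [0.3, 0.6, 0.8]
gripper_width: -0.2
```

```bash
cat >> h.py <<'E'
import json
def load():
    d=json.load(open('cmd.json')); return np.array(d['x']),Rn.from_quat(d['q'])
def save(x,R): json.dump({'x':list(map(float,x)),'q':R.as_quat().tolist()},open('cmd.json','w'))
def apply(xyz,rv):
    x,R=load(); save(x+R.apply(xyz),R*Rn.from_rotvec(np.deg2rad(rv))); return load()
E
python3 - <<'E'
from h import *
save([149.16,658.291,231.302],Rn.from_quat([7.4e-4,.993797,-.11121,0],scalar_first=True))
x0,R0=apply([280,172,0],[-25,1,-4]); print(x0,R0.as_quat(scalar_first=True)); 
p=np.load('p.npy');a=np.deg2rad(35)
for v,z in((230,190),(190,90)): x,R=pose(p,a,v,z); print(x,rel(x0,R0,x,R))
v,z=tcp_for(p[3],a,10,25);x,R=pose(p,a,v,z); print(x,rel(x0,R0,x,R))
E
```

```text
[384.21520252 428.65441248 231.60106618] [ 0.21673499  0.97329185 -0.07408796 -0.01548864]
[569.57018653 247.97205848 190.        ] ([210.4, 118.6, 101.9], [-9.9, 1.0, -2.0])
[565.096417   208.22302848  90.        ] ([211.8, 112.4, 209.5], [-9.9, 1.0, -2.0])
[562.11957387 181.7740516   55.79851182] ([212.8, 121.9, 251.7], [-9.9, 1.0, -2.0])
```

Request:
move_arm:
  targets:
    - {"xyz": [26,15,13],"delta_rot": [-2,0,0],"jaw": 1}
    - {"xyz": [52,30,26],"delta_rot": [-4,0,-1],"jaw": 1}
    - {"xyz": [78,44,38],"delta_rot": [-5,0,-1],"jaw": 1}
    - {"xyz": [104,59,50],"delta_rot": [-6,1,-1],"jaw": 1}
    - {"xyz": [130,74,63],"delta_rot": [-7,1,-2],"jaw": 1}
    - {"xyz": [156,88,76],"delta_rot": [-8,1,-2],"jaw": 1}
    - {"xyz": [180,102,88],"delta_rot": [-9,1,-2],"jaw": 1}
    - {"xyz": [200,113,97],"delta_rot": [-10,1,-2],"jaw": 1}
    - {"xyz": [209,118,101],"delta_rot": [-10,1,-2],"jaw": 1}
    - {"xyz": [210,119,102],"delta_rot": [-10,1,-2],"jaw": 1}

```text
time_s: 1.77
tcp_pos: [569.9, 245.3, 188.5]
orientation: [0.301, 0.952, -0.055, -0.018]
ft_force: [-1.2, -0.1, 0.5]
gripper_width: -0.0
```

Run:
```python
from h import *
x0,R0=apply([210,119,102],[-10,1,-2]); print(x0,R0.as_quat(scalar_first=True)); 
p=np.load('p.npy');a=np.deg2rad(35)
for v,z in((190,85),): x,R=pose(p,a,v,z); print(x,rel(x0,R0,x,R))
for gap in (25,8):
  v,z=tcp_for(p[3],a,10,gap);x,R=pose(p,a,v,z); print(v,z,x,rel(x0,R0,x,R))
```

```text
[569.09499915 247.64587688 190.12371287] [ 0.30106734  0.95194096 -0.05358874 -0.01717897]
[565.096417   208.22302848  85.        ] ([0.5, -28.0, 108.8], [0.1, 0.0, -0.0])
163.3840278587366 55.798511817017726 [562.11957387 181.7740516   55.79851182] ([0.5, -23.1, 148.0], [0.1, 0.0, -0.0])
149.45844310582373 65.54931123498551 [560.56207745 167.93583944  65.54931123] ([0.5, -6.1, 148.0], [0.1, 0.0, -0.0])
```

Request:
move_arm:
  targets:
    - {"xyz": [0,-5,15],"delta_rot": [0,0,0],"jaw": 1}
    - {"xyz": [0,-12,40],"delta_rot": [0,0,0],"jaw": 1}
    - {"xyz": [0,-20,65],"delta_rot": [0,0,0],"jaw": 1}
    - {"xyz": [0,-26,88],"delta_rot": [0,0,0],"jaw": 1}
    - {"xyz": [0,-28,109],"delta_rot": [0,0,0],"jaw": 1}
    - {"xyz": [0,-27,124],"delta_rot": [0,0,0],"jaw": 1}
    - {"xyz": [0,-25,138],"delta_rot": [0,0,0],"jaw": 1}
    - {"xyz": [0,-23,146],"delta_rot": [0,0,0],"jaw": 1}
    - {"xyz": [0,-23,148],"delta_rot": [0,0,0],"jaw": 1}
    - {"xyz": [0,-23,148],"delta_rot": [0,0,0],"jaw": 1}

```text
time_s: 2.6
tcp_pos: [561.6, 182.3, 55.5]
orientation: [0.3, 0.952, -0.053, -0.017]
ft_force: [0.7, 0.6, 0.1]
gripper_width: -0.0
```

Run:
```python
from h import *
import cv2
print(apply([0,-23,148],[0,0,0])[0]); s=r.observe(); print(s['tcp_pos'],s['ft_force'])
a=r.capture('side')[130:340,150:430,::-1]; cv2.imwrite('pics/s1.png',cv2.resize(a,None,fx=2.8,fy=2.8,interpolation=cv2.INTER_CUBIC))
```

```text
[561.58749048 181.78365651  55.81509348]
[561.55318376 182.28873629  55.49182631] [0.73477806 0.59887675 0.14993966]
```

View pics/s1.png

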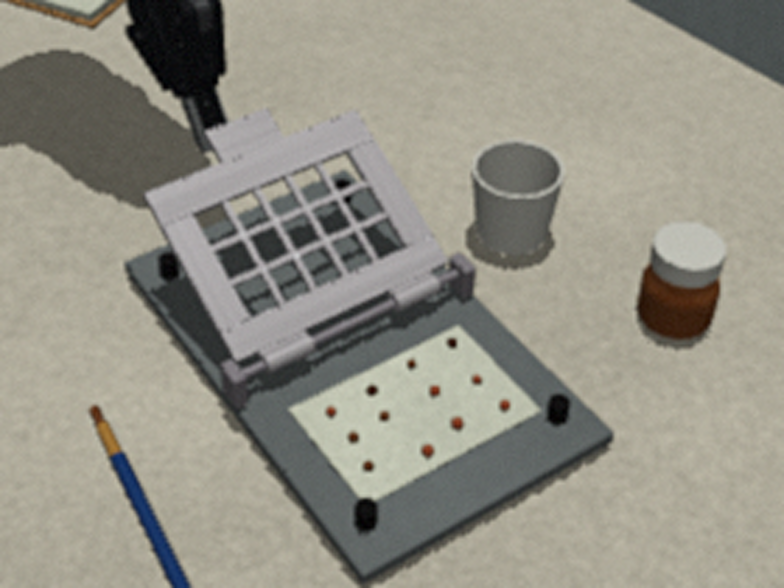

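The grid is unmoved and the finger stands just behind the tab (tip around (200,140), partly hidden by it). Next I'll approach until it touches.

Request:
move_arm:
  targets:
    - {"xyz": [0,6,0],"delta_rot": [0,0,0],"jaw": 1}
    - {"xyz": [0,12,0],"delta_rot": [0,0,0],"jaw": 1}
    - {"xyz": [0,16,0],"delta_rot": [0,0,0],"jaw": 1}
    - {"xyz": [0,18,0],"delta_rot": [0,0,0],"jaw": 1}
    - {"xyz": [0,20,0],"delta_rot": [0,0,0],"jaw": 1}
    - {"xyz": [0,22,0],"delta_rot": [0,0,0],"jaw": 1}
    - {"xyz": [0,24,0],"delta_rot": [0,0,0],"jaw": 1}

```text
time_s: 3.23
tcp_pos: [559.5, 162.4, 69.1]
orientation: [0.3, 0.952, -0.054, -0.017]
ft_force: [-0.1, 0.4, -0.2]
gripper_width: -0.3
```

Request:
move_arm:
  targets:
    - {"xyz": [0,2,0],"delta_rot": [0,0,0],"jaw": 1}
    - {"xyz": [0,4,0],"delta_rot": [0,0,0],"jaw": 1}
    - {"xyz": [0,6,0],"delta_rot": [0,0,0],"jaw": 1}

```text
time_s: 3.48
tcp_pos: [559.1, 157.9, 72.4]
orientation: [0.3, 0.952, -0.053, -0.017]
ft_force: [-0.3, 4.9, -0.2]
gripper_width: 0.2
```

Run:
```python
from h import *
import cv2
print(apply([0,30,0],[0,0,0])[0]); s=r.observe(); print(s['tcp_pos'],s['ft_force'])
a=r.capture('side')[130:340,150:430,::-1]; cv2.imwrite('pics/s2.png',cv2.resize(a,None,fx=2.8,fy=2.8,interpolation=cv2.INTER_CUBIC))
a=r.capture('top')[130:340,150:370,::-1]; cv2.imwrite('pics/t2.png',cv2.resize(a,None,fx=2.8,fy=2.8,interpolation=cv2.INTER_CUBIC))
```

```text
[558.83701309 157.3944543   73.06622937]
[559.05065542 157.88872995  72.35061629] [-0.28282082  4.87138017 -0.18507364]
```

View pics/s2.png

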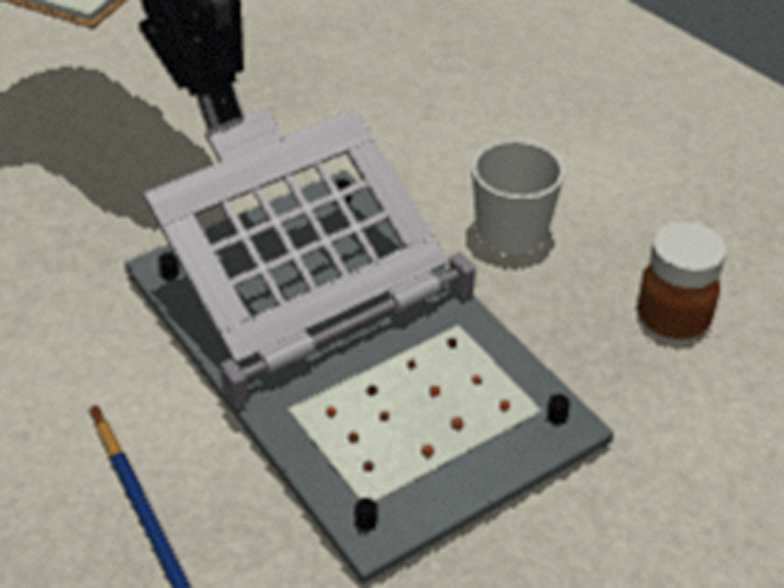

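View pics/t2.png

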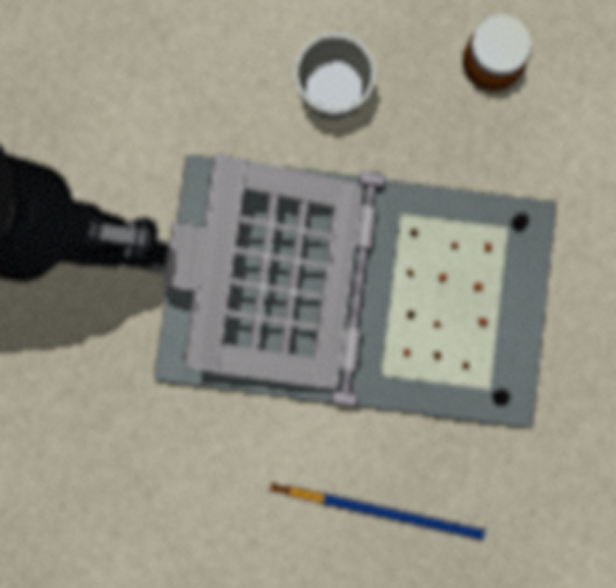

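```bash
cat > plan.py <<'E'
from h import *
import sys
p=np.load('p.npy'); x0,R0=load()
for row in eval(sys.argv[1]):
    th,ad,s,gap=row; a=np.deg2rad(ad); v,z=tcp_for(th,a,s,gap); x,R=pose(p,a,v,z)
    print(th,ad,s,gap,'vz',round(v),round(z),*rel(x0,R0,x,R))
E
python3 plan.py "[(.413,35,10,-5)]+[(.45+.05*i,35,10+min(i,4),-4) for i in range(10)]"
```

```text
0.413 35 10 -5 vz 139 73 [0.5, -0.0, 0.0] [0.1, 0.0, -0.0]
0.45 35 10 -4 vz 137 77 [0.5, 3.6, -2.8] [0.1, 0.0, -0.0]
0.5 35 11 -4 vz 134 83 [0.5, 10.1, -5.4] [0.1, 0.0, -0.0]
0.55 35 12 -4 vz 129 89 [0.5, 16.8, -7.6] [0.1, 0.0, -0.0]
0.6000000000000001 35 13 -4 vz 125 94 [0.5, 23.6, -9.5] [0.1, 0.0, -0.0]
0.65 35 14 -4 vz 120 100 [0.5, 30.5, -11.1] [0.1, 0.0, -0.0]
0.7 35 14 -4 vz 116 106 [0.5, 37.6, -13.3] [0.1, 0.0, -0.0]
0.75 35 14 -4 vz 111 111 [0.5, 44.7, -15.2] [0.1, 0.0, -0.0]
0.8 35 14 -4 vz 106 117 [0.5, 52.0, -16.7] [0.1, 0.0, -0.0]
0.8500000000000001 35 14 -4 vz 101 122 [0.5, 59.3, -17.8] [0.1, 0.0, -0.0]
0.9 35 14 -4 vz 95 127 [0.5, 66.7, -18.6] [0.1, 0.0, -0.0]
```

Request:
move_arm:
  targets:
    - {"xyz": [0,3,1],"delta_rot": [0,0,0],"jaw": 1}
    - {"xyz": [0,6,1],"delta_rot": [0,0,0],"jaw": 1}
    - {"xyz": [0,10,0],"delta_rot": [0,0,0],"jaw": 1}
    - {"xyz": [0,14,-2],"delta_rot": [0,0,0],"jaw": 1}
    - {"xyz": [0,18,-4],"delta_rot": [0,0,0],"jaw": 1}

```text
time_s: 4.0
tcp_pos: [557.5, 144.9, 86.4]
orientation: [0.301, 0.952, -0.054, -0.017]
ft_force: [1.8, 0.2, -0.5]
gripper_width: 0.1
```

Run:
```python
from h import *
import cv2
print(apply([0,18,-4],[0,0,0])[0]); s=r.observe(); print(s['tcp_pos'],s['ft_force'])
a=r.capture('side')[130:340,150:430,::-1]; cv2.imwrite('pics/s3.png',cv2.resize(a,None,fx=2.8,fy=2.8,interpolation=cv2.INTER_CUBIC))
```

```text
[557.44662418 145.04635482  86.68941762]
[557.4770715  144.85015866  86.43677687] [ 1.83908748  0.24555074 -0.48144594]
```

View pics/s3.png

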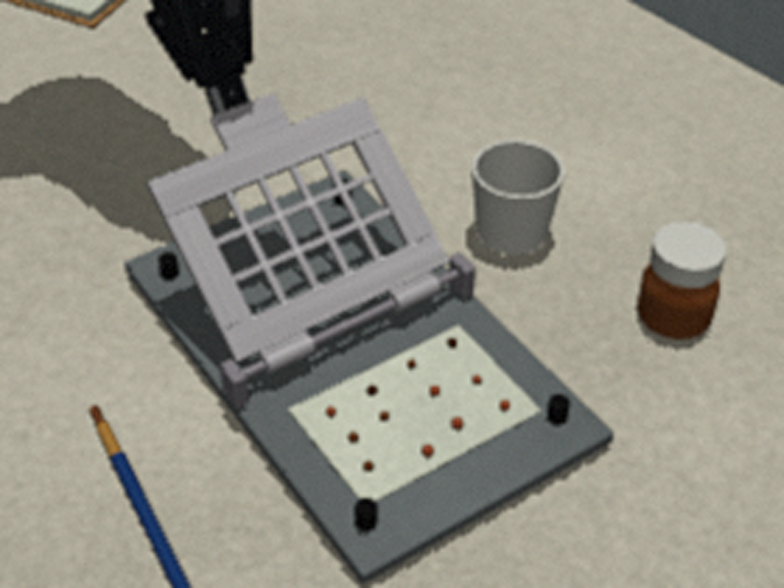

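The grid has risen (tab now at about (250,120)), the board hasn't moved and the force is small. I'll carry on along the arc.

```bash
python3 plan.py "[(.55+.05*i,35,14,-4) for i in range(12)]"
```

```text
0.55 35 14 -4 vz 128 87 [0.5, -1.2, -1.6] [0.1, 0.0, -0.0]
0.6000000000000001 35 14 -4 vz 124 94 [0.5, 5.6, -4.5] [0.1, 0.0, -0.0]
0.65 35 14 -4 vz 120 100 [0.5, 12.5, -7.1] [0.1, 0.0, -0.0]
0.7000000000000001 35 14 -4 vz 116 106 [0.5, 19.6, -9.3] [0.1, 0.0, -0.0]
0.75 35 14 -4 vz 111 111 [0.5, 26.7, -11.2] [0.1, 0.0, -0.0]
0.8 35 14 -4 vz 106 117 [0.5, 34.0, -12.7] [0.1, 0.0, -0.0]
0.8500000000000001 35 14 -4 vz 101 122 [0.5, 41.3, -13.8] [0.1, 0.0, -0.0]
0.9000000000000001 35 14 -4 vz 95 127 [0.5, 48.7, -14.6] [0.1, 0.0, -0.0]
0.9500000000000001 35 14 -4 vz 89 131 [0.5, 56.1, -14.9] [0.1, 0.0, -0.0]
1.0 35 14 -4 vz 84 135 [0.5, 62.9, -15.0] [0.1, 0.0, -0.0]
1.05 35 14 -4 vz 78 139 [0.5, 69.6, -14.7] [0.1, 0.0, -0.0]
1.1 35 14 -4 vz 72 142 [0.5, 76.3, -14.1] [0.1, 0.0, -0.0]
```

Request:
move_arm:
  targets:
    - {"xyz": [0,5,-2],"delta_rot": [0,0,0],"jaw": 1}
    - {"xyz": [0,12,-6],"delta_rot": [0,0,0],"jaw": 1}
    - {"xyz": [0,19,-9],"delta_rot": [0,0,0],"jaw": 1}
    - {"xyz": [0,26,-11],"delta_rot": [0,0,0],"jaw": 1}
    - {"xyz": [0,33,-12],"delta_rot": [0,0,0],"jaw": 1}
    - {"xyz": [0,40,-14],"delta_rot": [0,0,0],"jaw": 1}
    - {"xyz": [0,47,-14],"delta_rot": [0,0,0],"jaw": 1}
    - {"xyz": [0,54,-15],"delta_rot": [0,0,0],"jaw": 1}

```text
time_s: 4.72
tcp_pos: [553.4, 109.3, 129.8]
orientation: [0.3, 0.952, -0.054, -0.017]
ft_force: [0.1, 0.7, -1.9]
gripper_width: 0.3
```

```bash
python3 - <<'E'
from h import *
import cv2
print(apply([0,54,-15],[0,0,0])[0]); s=r.observe(); print(s['tcp_pos'],s['ft_force'])
a=r.capture('side')[130:340,150:430,::-1]; cv2.imwrite('pics/s4.png',cv2.resize(a,None,fx=2.8,fy=2.8,interpolation=cv2.INTER_CUBIC))
E
python3 plan.py "[(1+.05*i,35-1*i,14,-3) for i in range(22)]"
```

```text
[553.47038057 109.7161228  130.01336241]
[553.43471285 109.26682069 129.75790089] [ 0.14817792  0.66525237 -1.88946932]
1.0 35 14 -3 vz 84 135 [0.5, 7.9, 0.0] [0.1, 0.0, -0.0]
1.05 34 14 -3 vz 79 138 [0.5, 14.6, 0.1] [1.1, 0.0, -0.0]
1.1 33 14 -3 vz 73 142 [0.5, 21.3, 0.5] [2.1, 0.0, -0.0]
1.15 32 14 -3 vz 67 145 [0.5, 27.9, 1.3] [3.1, 0.0, -0.0]
1.2 31 14 -3 vz 61 148 [0.5, 34.5, 2.4] [4.1, 0.0, -0.0]
1.25 30 14 -3 vz 55 150 [0.5, 41.0, 3.8] [5.1, 0.0, -0.0]
1.3 29 14 -3 vz 49 153 [0.5, 47.4, 5.6] [6.1, 0.0, -0.0]
1.35 28 14 -3 vz 42 155 [0.6, 53.8, 7.6] [7.1, 0.0, -0.0]
1.4 27 14 -3 vz 36 156 [0.6, 60.0, 10.0] [8.1, 0.0, -0.0]
1.45 26 14 -3 vz 29 158 [0.6, 66.1, 12.7] [9.1, 0.0, -0.0]
1.5 25 14 -3 vz 23 159 [0.6, 72.0, 15.7] [10.1, 0.0, -0.0]
1.55 24 14 -3 vz 16 159 [0.6, 77.8, 18.9] [11.1, 0.0, -0.0]
1.6 23 14 -3 vz 10 160 [0.6, 83.4, 22.5] [12.1, 0.0, -0.0]
1.65 22 14 -3 vz 3 160 [0.6, 88.8, 26.3] [13.1, 0.0, -0.0]
1.7000000000000002 21 14 -3 vz -4 159 [0.6, 94.0, 30.4] [14.1, 0.0, -0.0]
1.75 20 14 -3 vz -10 158 [0.6, 98.9, 34.8] [15.1, 0.0, -0.0]
1.8 19 14 -3 vz -17 157 [0.6, 103.7, 39.4] [16.1, 0.0, -0.0]
1.85 18 14 -3 vz -23 156 [0.6, 108.2, 44.2] [17.1, 0.0, -0.0]
1.9 17 14 -3 vz -29 154 [0.6, 112.4, 49.2] [18.1, 0.0, -0.0]
1.9500000000000002 16 14 -3 vz -36 152 [0.6, 116.4, 54.5] [19.1, 0.0, -0.0]
2.0 15 14 -3 vz -42 150 [0.6, 120.2, 59.9] [20.1, 0.0, -0.0]
2.05 14 14 -3 vz -48 148 [0.6, 123.6, 65.5] [21.1, 0.0, -0.0]
```

View pics/s4.png

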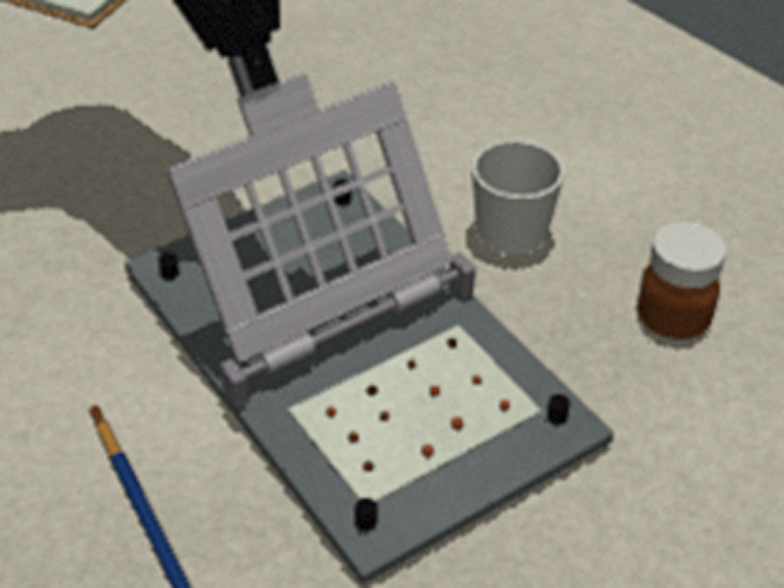

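The grid is at about 55° with the tab at (278,95), and the board is unmoved. On through upright.

Request:
move_arm:
  targets:
    - {"xyz": [0,8,0],"delta_rot": [0,0,0],"jaw": 1}
    - {"xyz": [0,15,0],"delta_rot": [1,0,0],"jaw": 1}
    - {"xyz": [0,21,1],"delta_rot": [2,0,0],"jaw": 1}
    - {"xyz": [0,28,1],"delta_rot": [3,0,0],"jaw": 1}
    - {"xyz": [0,34,2],"delta_rot": [4,0,0],"jaw": 1}
    - {"xyz": [0,41,4],"delta_rot": [5,0,0],"jaw": 1}
    - {"xyz": [0,47,6],"delta_rot": [6,0,0],"jaw": 1}
    - {"xyz": [0,54,8],"delta_rot": [7,0,0],"jaw": 1}
    - {"xyz": [0,60,10],"delta_rot": [8,0,0],"jaw": 1}
    - {"xyz": [0,66,13],"delta_rot": [9,0,0],"jaw": 1}

```text
time_s: 5.6
tcp_pos: [546.5, 48.0, 156.8]
orientation: [0.224, 0.973, -0.055, -0.013]
ft_force: [-0.2, 1.9, 0.7]
gripper_width: 0.0
```

```bash
python3 - <<'E'
from h import *
import cv2
print(apply([0,66,13],[9,0,0])[0]); s=r.observe(); print(s['tcp_pos'],s['ft_force'])
a=r.capture('side')[130:340,150:430,::-1]; cv2.imwrite('pics/s5.png',cv2.resize(a,None,fx=2.8,fy=2.8,interpolation=cv2.INTER_CUBIC))
E
python3 plan.py "[(1.45+.05*i,26-1*i,14,-2) for i in range(22)]"
```

```text
[546.57466341  48.63225689 157.33021453]
[546.51097453  48.03000536 156.79293507] [-0.16640049  1.94404858  0.6882736 ]
1.45 26 14 -2 vz 30 157 [0.6, -1.0, -0.3] [0.1, 0.0, -0.0]
1.5 25 14 -2 vz 24 158 [0.6, 5.3, 1.7] [1.1, 0.0, -0.0]
1.55 24 14 -2 vz 17 159 [0.6, 11.6, 4.0] [2.1, 0.0, -0.0]
1.6 23 14 -2 vz 11 159 [0.6, 17.6, 6.6] [3.1, 0.0, -0.0]
1.65 22 14 -2 vz 4 159 [0.6, 23.6, 9.5] [4.1, 0.0, -0.0]
1.7 21 14 -2 vz -3 159 [0.6, 29.3, 12.8] [5.1, 0.0, -0.0]
1.75 20 14 -2 vz -9 158 [0.6, 34.9, 16.2] [6.1, 0.0, -0.0]
1.8 19 14 -2 vz -16 157 [0.6, 40.4, 20.0] [7.1, 0.0, -0.0]
1.85 18 14 -2 vz -22 156 [0.6, 45.6, 24.1] [8.1, 0.0, -0.0]
1.9 17 14 -2 vz -29 154 [0.6, 50.6, 28.3] [9.1, 0.0, -0.0]
1.95 16 14 -2 vz -35 152 [0.6, 55.3, 32.9] [10.1, 0.0, -0.0]
2.0 15 14 -2 vz -41 150 [0.6, 59.8, 37.6] [11.1, 0.0, -0.0]
2.05 14 14 -2 vz -47 147 [0.6, 64.1, 42.6] [12.1, 0.0, -0.0]
2.1 13 14 -2 vz -53 144 [0.6, 68.1, 47.8] [13.1, 0.0, -0.0]
2.15 12 14 -2 vz -59 141 [0.6, 71.9, 53.2] [14.1, 0.0, -0.0]
2.2 11 14 -2 vz -64 138 [0.6, 75.3, 58.7] [15.1, 0.0, -0.0]
2.25 10 14 -2 vz -70 134 [0.6, 78.5, 64.5] [16.1, 0.0, -0.0]
2.3 9 14 -2 vz -75 130 [0.6, 81.4, 70.3] [17.1, 0.0, -0.0]
2.35 8 14 -2 vz -80 126 [0.6, 84.0, 76.4] [18.1, 0.0, -0.0]
2.4 7 14 -2 vz -84 121 [0.6, 86.2, 82.5] [19.1, 0.0, -0.0]
2.45 6 14 -2 vz -89 116 [0.6, 88.2, 88.7] [20.1, 0.0, -0.0]
2.5 5 14 -2 vz -93 112 [0.6, 89.8, 95.0] [21.1, 0.0, -0.0]
```

View pics/s5.png

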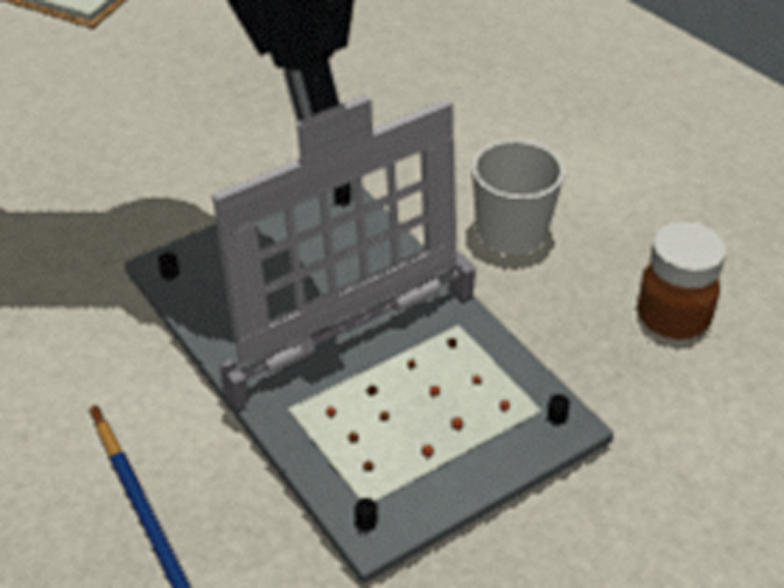

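The grid is nearly upright (tab around (335,130)) and the board is unmoved. I'll follow the arc down, a bit slower.

Request:
move_arm:
  targets:
    - {"xyz": [0,5,2],"delta_rot": [1,0,0],"jaw": 1}
    - {"xyz": [0,11,4],"delta_rot": [2,0,0],"jaw": 1}
    - {"xyz": [0,17,6],"delta_rot": [3,0,0],"jaw": 1}
    - {"xyz": [0,23,9],"delta_rot": [4,0,0],"jaw": 1}
    - {"xyz": [0,29,13],"delta_rot": [5,0,0],"jaw": 1}
    - {"xyz": [0,35,16],"delta_rot": [6,0,0],"jaw": 1}
    - {"xyz": [0,40,20],"delta_rot": [7,0,0],"jaw": 1}
    - {"xyz": [0,45,24],"delta_rot": [8,0,0],"jaw": 1}
    - {"xyz": [0,50,28],"delta_rot": [9,0,0],"jaw": 1}
    - {"xyz": [0,55,33],"delta_rot": [10,0,0],"jaw": 1}

```text
time_s: 6.48
tcp_pos: [539.4, -15.4, 150.9]
orientation: [0.138, 0.989, -0.056, -0.008]
ft_force: [0.5, -0.0, 0.2]
gripper_width: -0.1
```

```bash
python3 - <<'E'
from h import *
import cv2
print(apply([0,55,33],[10,0,0])[0]); s=r.observe(); print(s['tcp_pos'],s['ft_force'])
a=r.capture('side')[130:340,150:430,::-1]; cv2.imwrite('pics/s6.png',cv2.resize(a,None,fx=2.8,fy=2.8,interpolation=cv2.INTER_CUBIC))
E
python3 plan.py "[(1.95+.05*i,16-1*i,14,-1) for i in range(17)]"
```

```text
[539.39071085 -14.87241975 151.89451115]
[539.41503648 -15.36147315 150.92385511] [ 0.54650708 -0.04706415  0.24870134]
1.95 16 14 -1 vz -34 152 [0.6, -0.7, -0.2] [0.1, 0.0, -0.0]
2.0 15 14 -1 vz -40 150 [0.6, 4.6, 3.7] [1.1, 0.0, -0.0]
2.05 14 14 -1 vz -46 147 [0.6, 9.7, 7.9] [2.1, 0.0, -0.0]
2.1 13 14 -1 vz -52 144 [0.6, 14.5, 12.3] [3.1, 0.0, -0.0]
2.15 12 14 -1 vz -58 141 [0.6, 19.1, 16.9] [4.1, 0.0, -0.0]
2.2 11 14 -1 vz -63 138 [0.6, 23.5, 21.7] [5.1, 0.0, -0.0]
2.25 10 14 -1 vz -69 134 [0.6, 27.6, 26.8] [6.1, 0.0, -0.0]
2.3 9 14 -1 vz -74 130 [0.6, 31.5, 32.1] [7.1, 0.0, -0.0]
2.35 8 14 -1 vz -79 126 [0.6, 35.1, 37.5] [8.1, 0.0, -0.0]
2.4 7 14 -1 vz -83 121 [0.6, 38.4, 43.1] [9.1, 0.0, -0.0]
2.45 6 14 -1 vz -88 116 [0.6, 41.4, 48.9] [10.1, 0.0, -0.0]
2.5 5 14 -1 vz -92 111 [0.6, 44.1, 54.8] [11.1, 0.0, -0.0]
2.55 4 14 -1 vz -96 106 [0.6, 46.5, 60.9] [12.1, 0.0, -0.0]
2.6 3 14 -1 vz -100 101 [0.6, 48.5, 67.0] [13.1, 0.0, -0.0]
2.65 2 14 -1 vz -103 95 [0.7, 50.3, 73.3] [14.1, 0.0, -0.0]
2.7 1 14 -1 vz -106 90 [0.7, 51.7, 79.6] [15.1, 0.0, -0.0]
2.75 0 14 -1 vz -109 84 [0.7, 52.9, 86.0] [16.1, 0.0, -0.0]
```

View pics/s6.png

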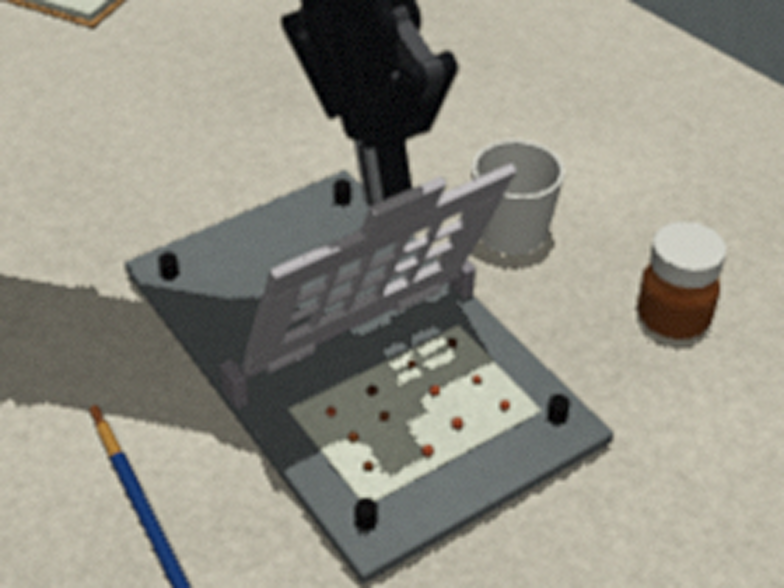

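The grid is past upright, following the finger, and the board is unmoved. Continuing.

Request:
move_arm:
  targets:
    - {"xyz": [0,5,4],"delta_rot": [1,0,0],"jaw": 1}
    - {"xyz": [0,10,8],"delta_rot": [2,0,0],"jaw": 1}
    - {"xyz": [0,15,12],"delta_rot": [3,0,0],"jaw": 1}
    - {"xyz": [0,19,17],"delta_rot": [4,0,0],"jaw": 1}
    - {"xyz": [0,24,22],"delta_rot": [5,0,0],"jaw": 1}
    - {"xyz": [0,28,27],"delta_rot": [6,0,0],"jaw": 1}
    - {"xyz": [0,32,32],"delta_rot": [7,0,0],"jaw": 1}
    - {"xyz": [0,35,38],"delta_rot": [8,0,0],"jaw": 1}
    - {"xyz": [0,38,43],"delta_rot": [9,0,0],"jaw": 1}
    - {"xyz": [0,41,49],"delta_rot": [10,0,0],"jaw": 1}

```text
time_s: 7.37
tcp_pos: [533.4, -67.8, 114.8]
orientation: [0.052, 0.997, -0.056, -0.003]
ft_force: [-0.2, -0.6, 0.5]
gripper_width: 0.1
```

```bash
python3 - <<'E'
from h import *
import cv2
print(apply([0,41,49],[10,0,0])[0]); s=r.observe(); print(s['tcp_pos'],s['ft_force'])
a=r.capture('side')[130:340,150:430,::-1]; cv2.imwrite('pics/s7.png',cv2.resize(a,None,fx=2.8,fy=2.8,interpolation=cv2.INTER_CUBIC))
E
python3 plan.py "[(2.45+.04*i,max(6-1*i,0),14,0) for i in range(19)]"
```

```text
[533.42153074 -67.51687913 116.18835224]
[533.43418038 -67.8454754  114.83686956] [-0.20553756 -0.64224554  0.51807383]
2.45 6 14 0 vz -87 116 [0.6, -0.7, -0.1] [0.1, 0.0, -0.0]
2.49 5 14 0 vz -90 112 [0.6, 2.3, 4.1] [1.1, 0.0, -0.0]
2.5300000000000002 4 14 0 vz -94 108 [0.6, 5.1, 8.4] [2.1, 0.0, -0.0]
2.5700000000000003 3 14 0 vz -97 104 [0.6, 7.7, 12.8] [3.1, 0.0, -0.0]
2.6100000000000003 2 14 0 vz -99 100 [0.6, 10.2, 17.4] [4.1, 0.0, -0.0]
2.6500000000000004 1 14 0 vz -102 96 [0.7, 12.4, 22.0] [5.1, 0.0, -0.0]
2.6900000000000004 0 14 0 vz -105 91 [0.7, 14.4, 26.7] [6.1, 0.0, -0.0]
2.7300000000000004 0 14 0 vz -107 86 [0.7, 16.3, 31.7] [6.1, 0.0, -0.0]
2.77 0 14 0 vz -109 81 [0.7, 17.9, 36.8] [6.1, 0.0, -0.0]
2.81 0 14 0 vz -111 76 [0.7, 19.3, 42.0] [6.1, 0.0, -0.0]
2.85 0 14 0 vz -113 71 [0.7, 20.5, 47.2] [6.1, 0.0, -0.0]
2.89 0 14 0 vz -115 66 [0.7, 21.5, 52.5] [6.1, 0.0, -0.0]
2.93 0 14 0 vz -116 61 [0.7, 22.3, 57.8] [6.1, 0.0, -0.0]
2.97 0 14 0 vz -117 56 [0.7, 22.9, 63.1] [6.1, 0.0, -0.0]
3.0100000000000002 0 14 0 vz -118 51 [0.7, 23.2, 68.5] [6.1, 0.0, -0.0]
3.0500000000000003 0 14 0 vz -119 45 [0.7, 23.4, 73.8] [6.1, 0.0, -0.0]
3.0900000000000003 0 14 0 vz -119 40 [0.7, 23.3, 79.2] [6.1, 0.0, -0.0]
3.1300000000000003 0 14 0 vz -119 35 [0.7, 23.0, 84.6] [6.1, 0.0, -0.0]
3.17 0 14 0 vz -120 29 [0.7, 22.5, 89.9] [6.1, 0.0, -0.0]
```

View pics/s7.png

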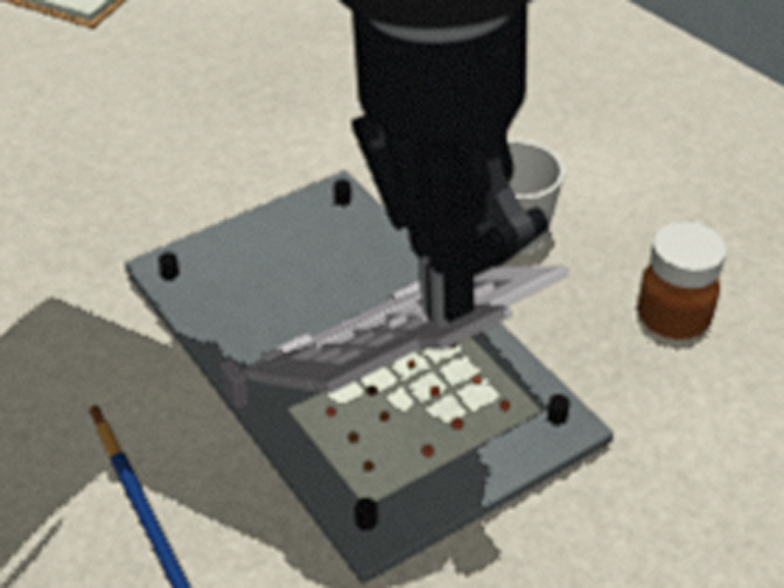

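The grid is at about 2.45–2.5 rad. Going on, slower.

Request:
move_arm:
  targets:
    - {"xyz": [0,2,4],"delta_rot": [1,0,0],"jaw": 1}
    - {"xyz": [0,5,8],"delta_rot": [2,0,0],"jaw": 1}
    - {"xyz": [0,8,13],"delta_rot": [3,0,0],"jaw": 1}
    - {"xyz": [0,10,17],"delta_rot": [4,0,0],"jaw": 1}
    - {"xyz": [0,12,22],"delta_rot": [5,0,0],"jaw": 1}
    - {"xyz": [0,14,27],"delta_rot": [6,0,0],"jaw": 1}
    - {"xyz": [0,16,32],"delta_rot": [6,0,0],"jaw": 1}
    - {"xyz": [0,18,37],"delta_rot": [6,0,0],"jaw": 1}
    - {"xyz": [0,19,42],"delta_rot": [6,0,0],"jaw": 1}
    - {"xyz": [0,20,46],"delta_rot": [6,0,0],"jaw": 1}

```text
time_s: 8.25
tcp_pos: [530.5, -92.1, 70.9]
orientation: [0.0, 0.998, -0.056, -0.0]
ft_force: [-0.5, -0.9, 1.0]
gripper_width: -0.1
```

Request:
move_arm:
  targets:
    - {"xyz": [0,1,3],"delta_rot": [0,0,0],"jaw": 1}
    - {"xyz": [0,2,6],"delta_rot": [0,0,0],"jaw": 1}
    - {"xyz": [0,2,9],"delta_rot": [0,0,0],"jaw": 1}
    - {"xyz": [0,3,12],"delta_rot": [0,0,0],"jaw": 1}
    - {"xyz": [0,3,15],"delta_rot": [0,0,0],"jaw": 1}
    - {"xyz": [0,3,18],"delta_rot": [0,0,0],"jaw": 1}
    - {"xyz": [0,3,21],"delta_rot": [0,0,0],"jaw": 1}
    - {"xyz": [0,3,24],"delta_rot": [0,0,0],"jaw": 1}
    - {"xyz": [0,3,26],"delta_rot": [0,0,0],"jaw": 1}
    - {"xyz": [0,3,28],"delta_rot": [0,0,0],"jaw": 1}

```text
time_s: 9.08
tcp_pos: [530.3, -94.9, 43.3]
orientation: [0.0, 0.998, -0.056, -0.0]
ft_force: [-0.0, -0.1, 0.7]
gripper_width: -0.3
```

Run:
```python
from h import *
import cv2
apply([0,20,46],[6,0,0]);print(apply([0,3,28],[0,0,0])[0]); s=r.observe(); print(s['tcp_pos'],s['ft_force'])
a=r.capture('side')[130:340,150:430,::-1]; cv2.imwrite('pics/s8.png',cv2.resize(a,None,fx=2.8,fy=2.8,interpolation=cv2.INTER_CUBIC))
```

```text
[530.26338898 -95.16373182  44.58048476]
[530.31989355 -94.8541143   43.28238796] [-0.02549387 -0.08822556  0.70703786]
```

View pics/s8.png

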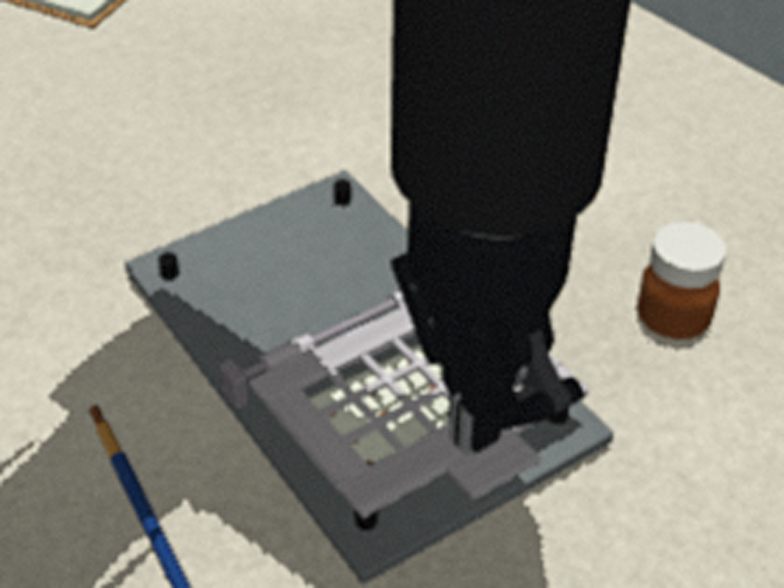

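The grid is about 10 mm above its rests (gap visible at the rest at (365,517)). I'll press down at 1 mm per row.

Request:
move_arm:
  targets:
    - {"xyz": [0,0,1],"delta_rot": [0,0,0],"jaw": 1}
    - {"xyz": [0,0,2],"delta_rot": [0,0,0],"jaw": 1}
    - {"xyz": [0,0,3],"delta_rot": [0,0,0],"jaw": 1}
    - {"xyz": [0,0,4],"delta_rot": [0,0,0],"jaw": 1}
    - {"xyz": [0,0,5],"delta_rot": [0,0,0],"jaw": 1}
    - {"xyz": [0,0,6],"delta_rot": [0,0,0],"jaw": 1}
    - {"xyz": [0,0,7],"delta_rot": [0,0,0],"jaw": 1}
    - {"xyz": [0,0,8],"delta_rot": [0,0,0],"jaw": 1}

```text
time_s: 9.8
tcp_pos: [530.4, -94.9, 35.5]
orientation: [0.0, 0.998, -0.056, -0.0]
ft_force: [-0.5, -0.1, -0.5]
gripper_width: -0.1
```

Request:
move_arm:
  targets:
    - {"xyz": [0,0,1],"delta_rot": [0,0,0],"jaw": 1}
    - {"xyz": [0,0,2],"delta_rot": [0,0,0],"jaw": 1}

```text
time_s: 9.97
tcp_pos: [530.4, -94.8, 33.5]
orientation: [0.0, 0.998, -0.056, -0.0]
ft_force: [-1.1, -0.0, 1.3]
gripper_width: 0.3
```

Request:
move_arm:
  targets:
    - {"xyz": [0,0,0.5],"delta_rot": [0,0,0],"jaw": 1}
    - {"xyz": [0,0,1],"delta_rot": [0,0,0],"jaw": 1}
    - {"xyz": [0,0,1],"delta_rot": [0,0,0],"jaw": 1}

```text
time_s: 10.22
tcp_pos: [530.4, -94.9, 33.0]
orientation: [0.0, 0.998, -0.056, -0.0]
ft_force: [-2.0, -0.1, 6.3]
gripper_width: -0.1
```

Request:
move_arm:
  targets:
    - {"xyz": [0,0,0.5],"delta_rot": [0,0,0],"jaw": 1}
    - {"xyz": [0,0,1],"delta_rot": [0,0,0],"jaw": 1}
    - {"xyz": [0,0,1],"delta_rot": [0,0,0],"jaw": 1}

```text
time_s: 10.47
tcp_pos: [530.5, -94.9, 32.9]
orientation: [0.0, 0.998, -0.056, 0.0]
ft_force: [-4.5, 0.8, 14.8]
gripper_width: -0.1
```

Run:
```python
from h import *
import cv2
s=r.observe(); print(s['tcp_pos'],s['ft_force'])
a=r.capture('side')[130:340,150:430,::-1]; cv2.imwrite('pics/s9.png',cv2.resize(a,None,fx=2.8,fy=2.8,interpolation=cv2.INTER_CUBIC))
```

```text
[530.4856211  -94.88174586  32.85430035] [-4.47575533  0.79540649 14.75432109]
```

View pics/s9.png

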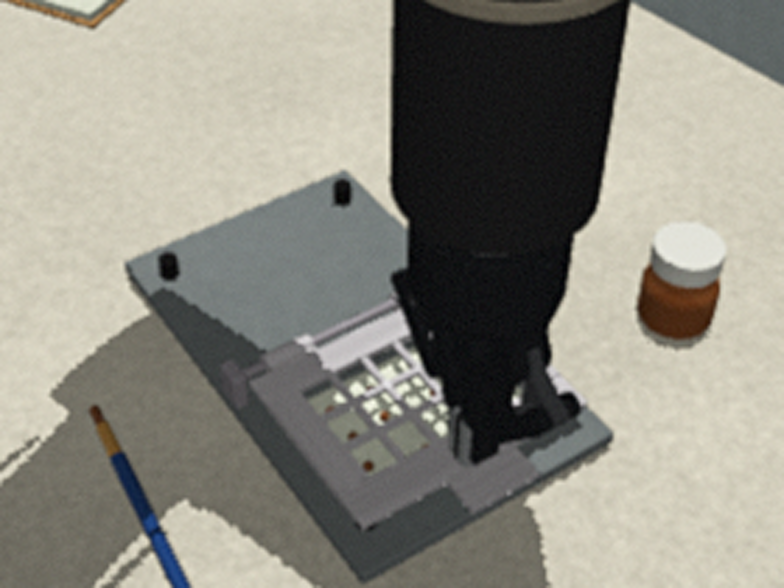

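Firm stop: z stays at 32.9 mm (flat grid top is 33) while the force rose to 15 N. Now I'll lift straight off and check.

Request:
move_arm:
  targets:
    - {"xyz": [0,0,-1],"delta_rot": [0,0,0],"jaw": 1}
    - {"xyz": [0,0,-2],"delta_rot": [0,0,0],"jaw": 1}
    - {"xyz": [0,0,-4],"delta_rot": [0,0,0],"jaw": 1}
    - {"xyz": [0,0,-8],"delta_rot": [0,0,0],"jaw": 1}
    - {"xyz": [0,0,-18],"delta_rot": [0,0,0],"jaw": 1}
    - {"xyz": [0,0,-38],"delta_rot": [0,0,0],"jaw": 1}
    - {"xyz": [0,0,-65],"delta_rot": [0,0,0],"jaw": 1}
    - {"xyz": [0,0,-95],"delta_rot": [0,0,0],"jaw": 1}
    - {"xyz": [0,0,-125],"delta_rot": [0,0,0],"jaw": 1}
    - {"xyz": [0,0,-150],"delta_rot": [0,0,0],"jaw": 1}

```text
time_s: 11.35
tcp_pos: [530.7, -94.9, 184.6]
orientation: [0.0, 0.998, -0.056, 0.001]
ft_force: [1.3, -0.1, -0.5]
gripper_width: -0.3
```

Request:
move_arm:
  targets:
    - {"xyz": [0,20,-10],"delta_rot": [0,0,0],"jaw": 1}
    - {"xyz": [0,50,-20],"delta_rot": [0,0,0],"jaw": 1}
    - {"xyz": [0,85,-30],"delta_rot": [0,0,0],"jaw": 1}
    - {"xyz": [0,120,-40],"delta_rot": [0,0,0],"jaw": 1}
    - {"xyz": [0,155,-40],"delta_rot": [0,0,0],"jaw": 1}
    - {"xyz": [0,190,-40],"delta_rot": [0,0,0],"jaw": 1}
    - {"xyz": [0,215,-40],"delta_rot": [0,0,0],"jaw": 1}
    - {"xyz": [0,230,-40],"delta_rot": [0,0,0],"jaw": 1}
    - {"xyz": [0,230,-40],"delta_rot": [0,0,0],"jaw": 1}

```text
time_s: 12.1
tcp_pos: [503.8, -326.0, 222.0]
orientation: [0.0, 0.998, -0.058, -0.0]
ft_force: [-0.9, 0.1, 0.5]
gripper_width: 0.1
```

Run:
```python
from h import *
import cv2
s=r.observe(); print(s['tcp_pos'],s['ft_force'],s['time_s'])
a=r.capture('side')[160:340,180:380,::-1]; cv2.imwrite('pics/s10.png',cv2.resize(a,None,fx=3.2,fy=3.2,interpolation=cv2.INTER_CUBIC))
a=r.capture('top')[130:340,190:370,::-1]; cv2.imwrite('pics/t10.png',cv2.resize(a,None,fx=2.8,fy=2.8,interpolation=cv2.INTER_CUBIC))
p=np.load('p.npy')
for th in (np.pi,np.pi-.04):
  P=b2w(p,[g(th,u,v,-3) for u,v in((-75,125),(75,125),(-22,148),(22,148))])
  print(th,((proj('side',P)-[180,160])*3.2).round(),((proj('top',P)-[190,130])*2.8).round())
```

```text
[ 503.77537749 -326.03352012  221.98766477] [-0.91057964  0.06088918  0.50813171] 12.1
3.141592653589793 [[318. 503.]
 [576. 361.]
 [444. 485.]
 [521. 441.]] [[409. 412.]
 [431. 207.]
 [449. 342.]
 [455. 282.]]
3.101592653589793 [[317. 496.]
 [577. 354.]
 [445. 476.]
 [521. 433.]] [[410. 412.]
 [432. 206.]
 [450. 342.]
 [456. 282.]]
```

View pics/s10.png

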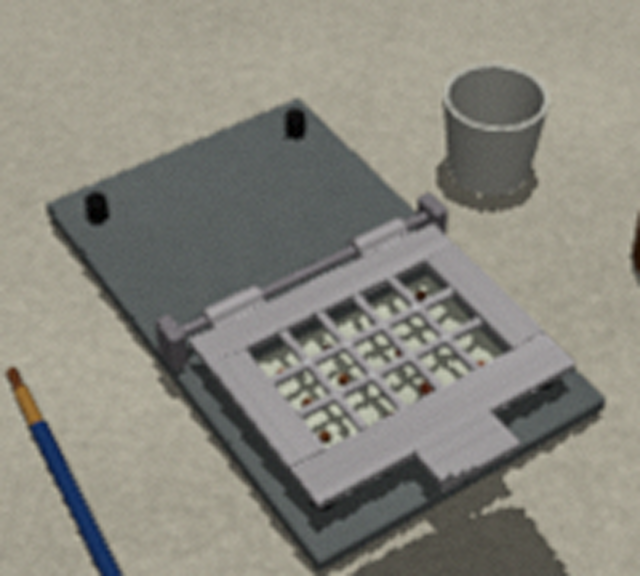

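View pics/t10.png

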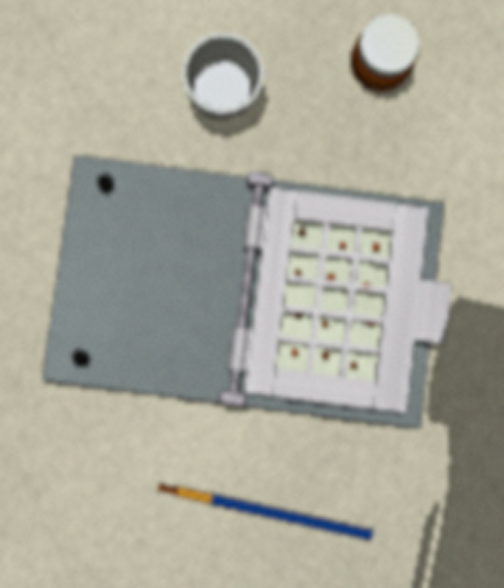

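The grid lies flat: its outer corners at (317,505) and (575,362) in the side zoom match the predicted flat positions (318,503) and (576,361). The board corners, cup, jar and brush are where they started.

```bash
python3 -c "
from cell import r
print(r.hand_in())"
```

```text
the job is handed in; nothing more can be done
None
```

The counting grid is turned over its spine and lies flat on its rests over the specimens. I handed the job in at about 12 s of the 43 s allowed.

I pushed it with the shut fingertips, starting under the tab, then followed the arc past upright and lowered it slowly at the end. I never pinched the grid, and the fingers stayed under control of it all the way down.

- **Flatness:** at the final press the fingertip stopped at z = 32.9 mm, where the flat grid's upper face is 33 mm. The push there rose to about 15 N with almost no further travel. After I lifted off, the grid's outer corners in the side picture matched the predicted flat positions to within about 1 px.
- **Surroundings:** the board, cup and brush are at the same pixels as before in both views, and the jar in the top view.
- **Forces:** the largest force I read was that final press; in the swing itself no reading passed about 5 N. I only read forces at the end of each move, so brief peaks in between would not show.

No check failed or disagreed.

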